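# Fit the snap ring on the tube mixer's spindle

### The arm

A 7-joint arm with a two-finger parallel gripper is mounted at the origin on a cart in front of the work surface, level with it; the furniture and walls round the work are solid. World frame = base frame: x ahead of the robot, y to its left, z up, the work surface at z = 0. Lengths are in mm, angles in rad, forces in N, time in s.
With the tool pointing down it reaches from about 400 to 900 mm from the base axis. Payload 5.5 kg.
Tool frame: the origin (TCP) lies at the very end of the fingers, on their centre line; the grasp point (between the pads) lies 19 mm behind it (pinch_z is the distance from the TCP to the grasp point, in mm); z points along the fingers, y is the line along which they close (so a half turn about z gives the same grasp; the last joint's range is limited). The gripper opens to 85 mm and grips with 20 to 120 N. Pads are 22 mm wide; open, the fingers measure 114 mm over their backs; the gripper's body (76 mm by 85 mm) begins 54 mm behind the grasp point. The pads swing forward as they close: fully open they stand 13 mm farther back than shut.
Start: joints at [1.471, 0.501, -0.427, 1.55, 0.221, 1.138, -0.21], TCP at [230.713, -607.677, 231.31] pointing down, gripper open.
Joint ranges: [-2.88, 2.88], [-0.31, 2.03], [-1.54, 1.56], [0.2, 2.42], [-1.41, 4.55], [0.19, 2.02], [-2.57, 2.57]. Speed limits (rad/s): [2.57, 2.57, 3.14, 3.14, 3.14, 3.14, 3.14].

### API

Orientations are given as a unit quaternion [w, x, y, z].
In Python, from plant import get_state, get_image, finish_job, pinch_z gives the robot as it stands.
- The arm moves only by the tool arm_command, never from a script. Its arguments are lists of equal length, an entry for each row: "fingers": the opening, from -1 (shut) to 1 (fully open); "travel": the shift along the tool's x, y, z in units of 50 mm (1.0 is 50 mm), a list of three; "twist": the turn, a rotation vector about the tool's x, y, z in units of 8 degrees (1.0 is 8 degrees), a list of three. In form: {"fingers": [fingers, ...], "travel": [[x, y, z], ...], "twist": [[rx, ry, rz], ...]}. A call has 1 to 10 rows; each row shifts and turns the commanded pose from where the row before left it, along the tool's axes as they then stand; what a row does not reach is not made up. A row lasts 1/8 s, in which the tool goes at most 62.5 mm and 10.7 degrees, less where a joint would pass 70% of its speed; a pose out of reach is approached as far as the arm can. A call is refused whole if a number of a shift passes 1 or a number of a turn 1, either way. A call with a gripper value outside its range is refused whole. The fingers move at their own pace and stop on an object; "newtons" is the grip in N (left out, the last holds). Time passes only in rows, so rows that do not move let the fingers close. It gives the time, the measured TCP pose, the force, the opening and the grip force at its end, in the units of the state.
- get_state(): the state, without advancing time (a new reading comes with each control period).
- get_image(name): name is "scene" or "top" or "wrist"; returns a dict with "img" (480x640x3 uint8, red, green, blue), "depth" (480x640 float32, mm along the optical axis (not along the pixel's ray), 0 where there is no reading), "intrinsics" (3x3 intrinsics, pixels), "R" (3x3) and "t" (3): a world point X has camera coordinates R X + t. Camera axes: x right, y down, z forward; pixel columns grow to the right and rows downward; lengths in mm; the calibration is good to about 2 mm. The wrist camera is an equidistant fisheye: a pixel r from the principal point sees the ray r / f radians off the axis. A picture is of the moment at which its call begins.
- finish_job(): hands the job in; it is judged then, once.
The state is a dict: "time": time; "q": joint angles; "joint_velocities": joint speeds; "joint_torque": joint torques, N m; "tool_pos": TCP position; "eef_rot": TCP orientation; "contact_force": force on the tool from outside, world axes, zero at the start; "wrist_torque": the same for the moment, N m; "opening": finger opening in mm; "grasp_force": force on a finger pad.
Only numpy, scipy, OpenCV 4.12 (cv2) and the standard library are available. Lean on these libraries where they do the work, as an engineer would, in place of code of your own. Each camera call takes 0.05 s, during which the arm holds its last target. There are 200 camera calls.

### The job

Take the snap ring from the blue stand by squeezing its two orange lugs, which spreads it, put it over the spindle of the white tube mixer and ease it down the shaft until it contracts fully into the groove there, level and all round. Do it gently: never bear on the mixer with more than about 20 N, and do not knock over or shift the white bottle or the small jar. Leave the ring in the groove and let go of everything.

Things in the scene. Friction and masses are not known exactly. Their poses are not given: they have to be found in the camera images.
- ring: Steel snap ring, 80 x 58 x 32 mm, about 50 g, lying flat; origin: centre of its opening, on the underside, z up. Two sprung arms are hinged on a pin at the back (26 mm along its +x), run round the opening and cross at the front (-x); each ends in an upright orange lug. Squeezing the lugs together spreads the ring; let go, it springs shut to 20 mm inside.
- ring_lugs (a point): Point midway between the lugs when spread, 24 mm above the ring's underside, 43 mm along its -x. Lugs: 12 mm wide, 6 mm thick, reaching from 12 to 32 mm above the underside. Shut, their centres are at ring x -38, y +-23 mm (52 mm over the outer faces); squeezed along y to the stop (under 5 N) x -43, y +-8 mm, 21 mm over the outer faces, now parallel.
- ring_center (a point): Centre of the opening, 3 mm above the underside. Fully spread, the opening clears a 28 mm shaft centred here. Beside it each arm has a flat shoulder, 10 mm wide along x, from 10 to 29 mm off centre along y (shut; 3 mm farther out on the shaft), top 6 mm above the underside: here two fingertips, one each side of the shaft, can push the ring down level.
- ring_left (a joint): Spread of the ring's arms (rad; both always move alike): 0 shut, 0.24 fully spread at the stop, about 0.17 on the full diameter of the shaft, below 0.03 when contracted into the groove. Spring 0.3 N m/rad per arm, preloaded, so that on the shaft each side presses with about 4 N.
- mixer: White tube mixer, fixed, 112 x 112 mm; origin on the bench on the spindle's axis, z up. On top a round aluminium tube plate, 116 mm in diameter. From its middle rises the upright spindle: 40 mm grey collar, then the 26 mm steel shaft with a groove 8 mm high and 20 mm in diameter, 24 mm of full shaft above it, and a 10 mm high cone tapering to 15 mm at the top end.
- plate_center (a point): Centre of the tube plate's top, 56 mm above the bench, on the spindle's axis. The spindle has end play and stands at another height each time: the middle of the groove is 12 to 32 mm above this point, the top end always 38 mm above that. It stays put under less than 80 N. Pushing the ring down the shaft takes 3 to 7 N; at the groove the force drops, then its lower edge stops the ring hard.
- stand: Blue plastic stand, 110 x 80 x 20 mm, fixed; origin at the centre of its underside. The ring lies flat on its top (z 20 mm), its opening round a white boss 15 mm in diameter and 5 mm high.
- white_bottle: White plastic reagent bottle, 78 mm in diameter, 103 mm high, standing loose; origin at the centre of its underside. Leave it alone.
- small_jar: Small clear jar with a white cap, 43 mm in diameter, 73 mm high, standing loose; origin at the centre of its underside. Leave it alone.

How it is judged (in metres and radians):
On the way, in this order (a step that is already met when the one before it is completed fails the run):
1. the ring is spread and lifted off the stand (value of joint ring_left above 0.1 rad and height (world z) of ring above 0.04 m), for 0.1 s.
2. the spread ring is round the spindle (value of joint ring_left above 0.1 rad and horizontal distance between ring and plate_center below 0.008 m and z of ring in the frame of plate_center below 0.048 m), for 0.05 s.
At the end, for the whole second after the job is handed in: The ring has contracted into the spindle's groove (spread below 0.05 rad), centred on the spindle within 5 mm, its underside 4 to 34 mm above the tube plate (where the groove is), level within 10 degrees, at rest and released (value of joint ring_left below 0.05 rad and horizontal distance between ring and plate_center below 0.005 m and z of ring in the frame of plate_center between 0.004 and 0.034 m and angle between ring's own z axis and vertical below 0.17 rad and linear speed of ring below 0.02 m/s); the robot touches nothing.
It fails at once if the mixer is borne on with more than 35 N, the ring's own spring grip included (contact force between any of ring, the arm, the fingers and mixer above 35 N).
It fails at once if the white bottle or the small jar is shifted or tipped (distance of any of white_bottle, small_jar from where it was at the start of the episode above 0.03 m or angle between any of white_bottle, small_jar's own z axis and vertical above 0.4 rad).
It also fails if it takes over 64 s, if anything falls off the work surface, if the arm or the gripper's body presses on something with over 40 N, if the wrist force passes 120 N, or if a joint passes its speed limit or range.

## Working session

There is one attempt and no reset: what is moved stays moved. The work goes in short steps, Python scripts to look and compute and a tool call to move; the robot and the scene stay as the last step left them, time stands still between calls to the robot, and variables do not carry over. Pictures are saved under pics/ and viewed, at most 10 in all, crops included, and the job is handed in when it is done.

Besides the shell and the picture viewer there is one more tool, called as name(argument=value, ...) on one line, values as JSON. arm_command: Moves the arm, as the interface text tells. Its arguments: {"type":"object","properties":{"fingers":{"type":"array"},"travel":{"type":"array"},"twist":{"type":"array"},"newtons":{"type":"number"}},"required":["fingers","travel","twist"]}

```bash
mkdir -p pics; ls; cat > h.py <<'E'
import numpy as np, cv2
from plant import get_state,get_image,finish_job,pinch_z
def snap(n,f):
    d=get_image(n); np.savez('pics/'+f+'.npz',**d)
    cv2.imwrite('pics/'+f+'.png',d['img'][:,:,::-1]); return d
def world(d,u,v,z=None):
    K,R,t=d['intrinsics'],d['R'],d['t']
    r=np.linalg.inv(K)@np.array([u,v,1.]); c=-R.T@t; w=R.T@r
    if z is None: return c+w*d['depth'][int(v),int(u)]
    return c+w*(z-c[2])/w[2]
E
python3 -c "
from h import *
for n in('scene','top'):
  d=snap(n,n+'0'); print(n,d['intrinsics'].tolist(),-d['R'].T@d['t'],d['R'].round(3).tolist())
print(get_state(),pinch_z)"
```

```text
pics
scene [[625.0299436931799, 0.0, 321.6473394732987], [0.0, 625.0299436931799, 232.71910857418467], [0.0, 0.0, 1.0]] [-152.50669151  866.87170455 1141.77950115] [[-0.807, -0.591, 0.008], [-0.431, 0.578, -0.693], [0.405, -0.562, -0.721]]
top [[512.341835793336, 0.0, 314.0759434554436], [0.0, 512.341835793336, 248.14436421473627], [0.0, 0.0, 1.0]] [ 387.59931587   31.05213162 1309.05586489] [[-0.023, -1.0, -0.008], [-0.997, 0.024, -0.071], [0.071, 0.006, -0.997]]
{'time': 0.1, 'q': array([ 1.47118086,  0.50178473, -0.42681416,  1.55132924,  0.22079028,
        1.13831912, -0.21030165]), 'joint_velocities': array([-0.00046525, -0.00140765, -0.00026462, -0.00241824, -0.00169559,
       -0.00034794,  0.00033184]), 'joint_torque': array([-1.09209781e-02, -5.70813668e+01, -5.83887175e+00, -2.81749034e+01,
        1.04663279e-02,  5.62289322e-03, -5.58379796e-06]), 'tool_pos': array([ 230.4372354 , -607.11150975,  230.35119379]), 'eef_rot': array([-8.85607593e-04,  9.83586219e-01,  1.80436557e-01, -1.22455962e-04]), 'contact_force': array([-0.69074522, -0.13959438, -0.44215579]), 'wrist_torque': array([0.03166168, 0.00127547, 0.00655225]), 'grasp_force': 0.0, 'opening': 85.5760155989161} 18.700000000000003
```

View pics/top0.png

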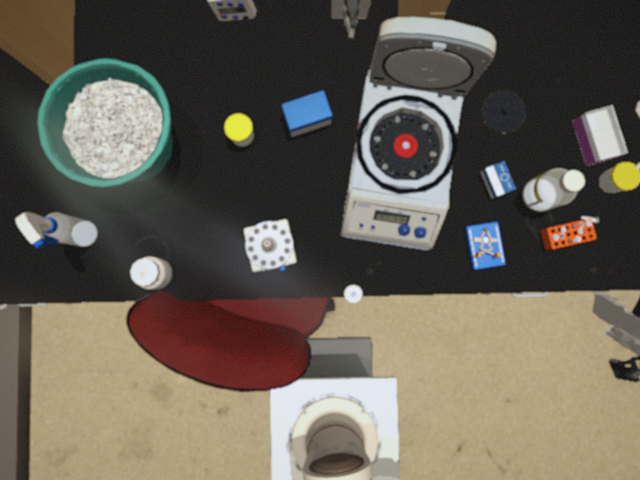

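View pics/scene0.png

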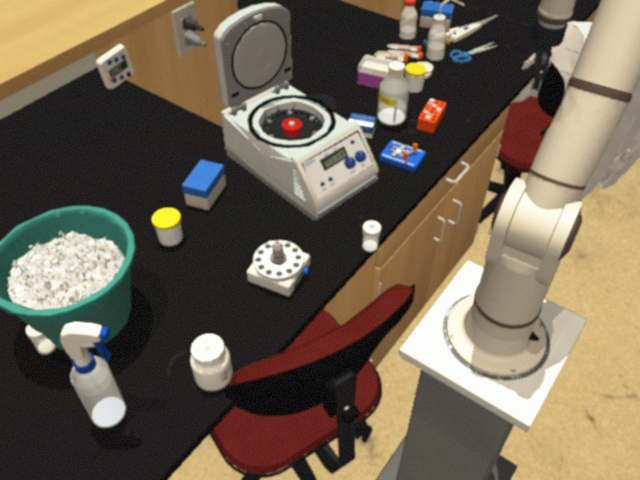

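The top view shows the stand at about (486,246), mixer at (269,245), bottle at (150,273) and jar at (353,293). I'll enlarge the stand and mixer.

```bash
python3 -c "
from h import *
d=dict(np.load('pics/top0.npz'));s=dict(np.load('pics/scene0.npz'))
c=lambda i,u,v:cv2.resize(i['img'][v-30:v+30,u-40:u+40,::-1],(400,300),interpolation=cv2.INTER_CUBIC)
cv2.imwrite('pics/c1.png',np.vstack([np.hstack([c(d,486,246),c(d,269,245)]),np.hstack([c(s,404,155),c(s,280,265)])]))
for p in [(486,246),(269,245),(150,273),(353,293),(486,265)]: print(p,world(d,*p))
for p in [(404,155),(278,247),(255,262)]: print(p,world(s,*p))
"
```

```text
(486, 246) [ 474.31651693 -392.62762552   23.61668046]
(269, 245) [482.86242665 143.99531672 110.11921103]
(150, 273) [423.79762709 425.65915014 105.4732187 ]
(353, 293) [365.38503807 -52.46398949  72.71803744]
(486, 265) [ 426.82079327 -392.07862631   18.48501134]
(404, 155) [ 457.20976314 -366.51258952   43.66838846]
(278, 247) [482.53936202 152.2288275  103.75583667]
(255, 262) [521.1086026  190.99559415  61.7601842 ]
```

View pics/c1.png

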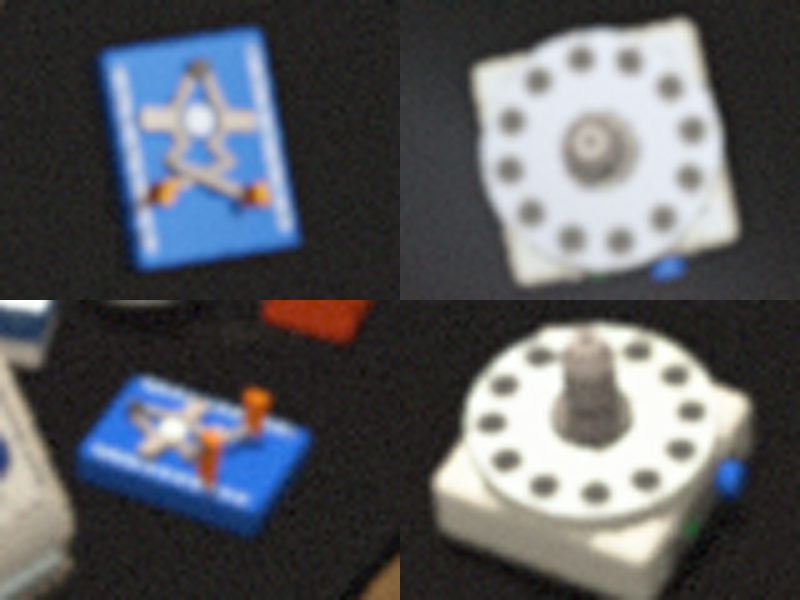

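```bash
python3 -c "
from h import *
d=dict(np.load('pics/top0.npz'))
p=lambda x,y,u0,v0,z:world(d,u0+(x+.5)/5-.5,v0+(y+.5)/5-.5,z).round(1)
for n,x,y,z in [('boss',201,122,25),('pin',198,70,26),('sL',142,120,26),('sR',256,120,26),('lugL',162,188,50),('lugR',258,190,50)]: print(n,p(x,y,446,216,z))
for z in (106,116,126): print('spindle',p(190,142,229,215,z))
e=[(80,72),(285,72)]
c=[(x-400,y) for x,y in [(483,150),(722,150),(600,28),(600,271)]]
print([p(x,y,229,215,56) for x,y in c])
D=d['depth'];H,W=D.shape
v,u=np.mgrid[:H,:W];K=d['intrinsics']
P=np.stack([(u-K[0,2])/K[0,0]*D,(v-K[1,2])/K[1,1]*D,D],-1).reshape(-1,3)
P=(P-d['t'])@d['R'];P=P[D.ravel()>0]
m=lambda a,b,c_,e_:P[(P[:,0]>a)&(P[:,0]<b)&(P[:,1]>c_)&(P[:,1]<e_)]
for x in range(400,600,20):
  q=m(x,x+20,-330,80); print(x,q[:,2].max().round(0) if len(q) else None)
q=m(440,530,100,200); s=q[q[:,2]>85]; print(s.round(1))
"
```

```text
boss [ 489.3 -392.4   25. ]
pin [ 515.5 -391.8   26. ]
sL [ 490.9 -362.6   26. ]
sR [ 489.6 -419.6   26. ]
lugL [ 455.3 -363.5   50. ]
lugR [ 453.2 -410.5   50. ]
spindle [488.1 150.  106. ]
spindle [487.2 149.  116. ]
spindle [486.4 148.  126. ]
[array([489.5, 207.5,  56. ]), array([486.8,  90.2,  56. ]), array([548.4, 149. ,  56. ]), array([428.8, 151.1,  56. ])]
400 8.0
420 8.0
440 8.0
460 87.0
480 126.0
500 138.0
520 163.0
540 176.0
560 177.0
580 177.0
[[498.5 154.5  96.7]
 [498.  151.7 101.3]
 [498.2 149.6  98.6]
 [497.4 146.5 106.4]
 [498.2 145.   97.1]
 [497.7 142.2 101.9]
 [496.2 157.   96.5]
 [495.1 153.5 107.6]
 [495.3 151.4 104.7]
 [495.2 149.  104.7]
 [495.2 146.7 104.5]
 [495.4 144.6 101.4]
 [495.4 142.2 101.5]
 [495.4 140.  100. ]
 [493.1 158.6 104.4]
 [493.4 156.6 100.7]
 [492.8 153.5 107.1]
 [492.8 151.3 106. ]
 [492.3 148.5 111. ]
 [492.6 146.5 106.9]
 [492.1 143.7 112.1]
 [493.1 142.4  99.7]
 [492.7 139.7 104. ]
 [493.5 138.2  94.4]
 [491.3 159.3  97.5]
 [490.8 156.4 103.2]
 [490.6 153.9 104.4]
 [490.1 150.9 110.3]
 [490.4 149.  106. ]
 [490.1 146.4 108.6]
 [490.3 1
[... 740 characters left out ...]
110. ]
 [483.5 137.9  99.7]
 [484.4 136.5  87.7]
 [481.8 159.5  97.4]
 [481.5 156.7 101. ]
 [480.6 153.3 111.4]
 [480.7 151.1 109.9]
 [480.8 149.  107.3]
 [480.5 146.4 110.4]
 [481.  144.6 103.7]
 [480.9 142.3 103.8]
 [481.2 140.3  99.4]
 [481.3 138.1  97.6]
 [482.1 136.7  86.5]
 [479.2 156.9  99.4]
 [479.  154.3 101.6]
 [478.7 151.7 104.5]
 [478.9 149.6 102.2]
 [478.7 147.1 103.3]
 [478.7 144.7 103.3]
 [478.8 142.6 100.9]
 [478.8 140.3 100.3]
 [479.4 138.7  91.2]
 [476.9 154.7  98.6]
 [476.9 152.4  97.6]
 [477.1 150.4  94.1]
 [476.3 147.1 103.6]
 [476.8 145.4  96.9]
 [476.7 143.   96.8]
 [476.9 140.9  93.4]
 [475.2 153.5  87.4]
 [474.7 150.4  94.6]
 [474.6 148.   94.7]
 [474.4 145.4  97.2]]
```

arm_command(fingers=[1, 1, 1, 1, 1, 1, 1, 1], travel=[[0.9, 0, 0], [0.9, 0, 0], [0.9, 0, 0], [0.3, -0.9, 0], [0, -0.9, 0], [0, -0.9, 0], [0, -0.8, 0], [0, 0, 0]], twist=[[0, 0, 0], [0, 0, 0], [0, 0, 0], [0, 0, 0.9], [0, 0, 0.9], [0, 0, 0.8], [0, 0, 0], [0, 0, 0]])

```text
time: 1.1
tool_pos: [339.7, -380.5, 231.2]
eef_rot: [-0.0, 1.0, 0.002, -0.0]
contact_force: [-0.4, -0.5, 0.8]
opening: 85.4
grasp_force: 0.0
```

arm_command(fingers=[1, 1, 1, 1, 1, 1], travel=[[0.8, 0.12, 0.6], [0.8, 0.12, 0.6], [0.56, 0, 0.6], [0, 0, 0.3], [0, 0, 0], [0, 0, 0]], twist=[[0, 0, 0], [0, 0, 0], [0, 0, 0], [0, 0, 0], [0, 0, 0], [0, 0, 0]])

```text
time: 1.85
tool_pos: [446.6, -397.1, 127.1]
eef_rot: [0.001, 1.0, -0.001, 0.0]
contact_force: [0.6, -0.1, -0.3]
opening: 85.5
grasp_force: 0.0
```

```bash
python3 -c "
from h import *
d=snap('wrist','w1');print(d['intrinsics'].tolist(),d['R'].round(3).tolist(),-d['R'].T@d['t'],get_state()['tool_pos'])"
```

```text
[[371.64829954431775, 0.0, 319.576654601841], [0.0, 371.64829954431775, 240.1922277478483], [0.0, 0.0, 1.0]] [[-0.002, -1.0, 0.002], [-0.949, 0.002, 0.315], [-0.315, -0.001, -0.949]] [ 527.95010949 -397.08130023  269.68931689] [ 446.88282011 -397.21267898  127.52793126]
```

View pics/w1.png

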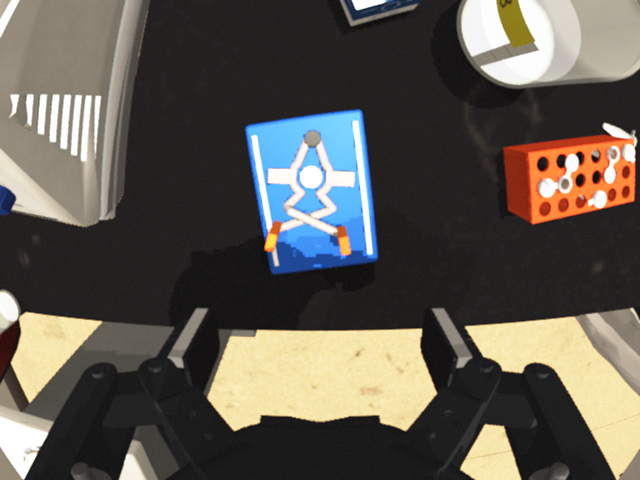

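Wrist view: pin at (312,138), boss at (311,177), lugs near (273,236) and (343,241). I'll crop this to read positions more exactly.

```bash
cat >> h.py <<'E'
def fish(d,u,v,z):
    K=d['intrinsics'];a=np.array([u-K[0,2],v-K[1,2]]);r=np.hypot(*a);th=r/K[0,0]
    w=d['R'].T@np.array([*(a/r*np.sin(th)),np.cos(th)]);c=-d['R'].T@d['t']
    return (c+w*(z-c[2])/w[2]).round(1)
E
python3 -c "
from h import *
d=np.load('pics/w1.npz')
cv2.imwrite('pics/c2.png',cv2.resize(d['img'][120:270,240:400,::-1],None,fx=4,fy=4,interpolation=cv2.INTER_CUBIC)[:600])"
```

```text
(no output)
```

View pics/c2.png

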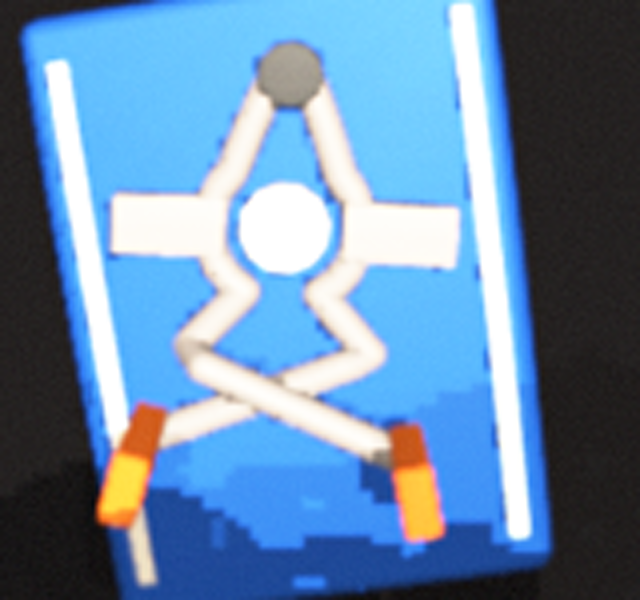

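```bash
python3 -c "
from h import *
d=dict(np.load('pics/w1.npz'))
p=lambda x,y,z:fish(d,240+(x+.5)/4-.5,120+(y+.5)/4-.5,z)
P={n:p(x,y,z) for n,x,y,z in [('boss',285,228,25),('pin',290,74,26),('sL',112,225,26),('sR',459,237,26),('lL',125,489,52),('lR',420,506,52)]}
print(P)
a=lambda v:np.degrees(np.arctan2(v[1],v[0]))
print(a(P['pin']-P['boss']),a(P['sL']-P['sR'])-90,a(P['lL']-P['lR'])-90,a(P['pin']-(P['lL']+P['lR'])/2),(P['lL']+P['lR'])/2,np.linalg.norm(P['lL']-P['lR']),np.linalg.norm(P['sL']-P['sR']))
"
```

```text
{'boss': array([ 491. , -391.6,   25. ]), 'pin': array([ 516.7, -392.6,   26. ]), 'sL': array([ 492. , -362.9,   26. ]), 'sR': array([ 489.7, -420.5,   26. ]), 'lL': array([ 454.6, -367. ,   52. ]), 'lR': array([ 451.6, -412.8,   52. ])}
-2.2282836559416133 -2.2866375140785067 -3.7476449747660325 -2.430908337040445 [ 453.1 -389.9   52. ] 45.89814811078984 57.6459018491341
```

arm_command(fingers=[1, 1, 1, 1, 1, 1], travel=[[0.05, -0.14, 0.5], [0, 0, 0.5], [0, 0, 0.5], [0, 0, 0.3], [0, 0, 0.2], [0, 0, 0]], twist=[[0, 0, 0.28], [0, 0, 0], [0, 0, 0], [0, 0, 0], [0, 0, 0], [0, 0, 0]], newtons=20)

```text
time: 2.65
tool_pos: [449.7, -389.0, 26.3]
eef_rot: [-0.0, 1.0, -0.02, -0.0]
contact_force: [0.1, -0.3, 0.0]
opening: 85.2
grasp_force: 0.0
```

arm_command(fingers=[0.4, 0, -0.3, -0.6, -0.8, -0.8, -0.8, -0.8], travel=[[0, 0.02, 0], [0, 0, 0], [0, 0, 0], [0, 0, 0], [0, 0, 0], [0, 0, 0], [0, 0, 0], [0, 0, 0]], twist=[[0, 0, 0], [0, 0, 0], [0, 0, 0], [0, 0, 0], [0, 0, 0], [0, 0, 0], [0, 0, 0], [0, 0, 0]], newtons=20)

```text
time: 3.65
tool_pos: [450.1, -389.3, 27.1]
eef_rot: [-0.0, 1.0, -0.019, -0.0]
contact_force: [-2.9, 3.4, 7.4]
opening: 18.9
grasp_force: 19.2
```

```bash
python3 -c "
from h import *
d=snap('wrist','w2');print(get_state()['tool_pos'])
cv2.imwrite('pics/c3.png',cv2.resize(d['img'][180:420,200:440,::-1],None,fx=2.5,fy=2.5,interpolation=cv2.INTER_CUBIC)[:600])"
```

```text
[ 450.04681848 -389.36064574   27.03853357]
```

View pics/c3.png

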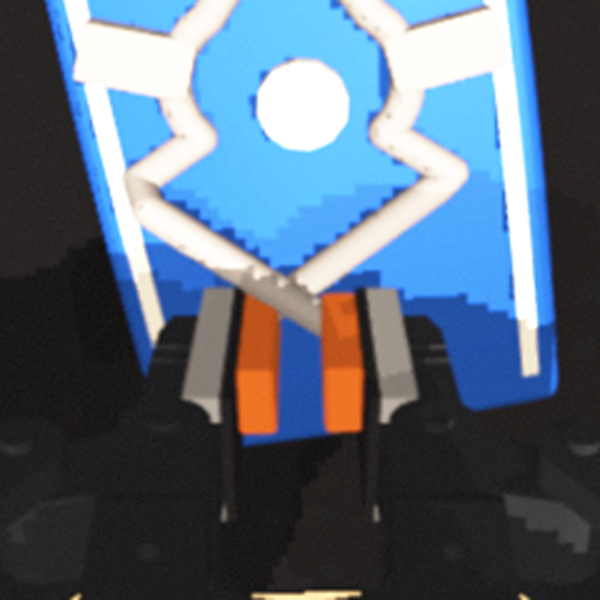

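arm_command(fingers=[-0.8, -0.8, -0.8, -0.8, -0.8, -0.8, -0.8, -0.8, -0.8], travel=[[0, 0, -0.1], [0, 0, -0.2], [0, 0, -0.3], [0, 0, -0.5], [0, 0, -0.7], [0, 0, -0.8], [0, 0, -0.7], [0, 0, -0.4], [0, 0, 0]], twist=[[0, 0, 0], [0, 0, 0], [0, 0, 0], [0, 0, 0], [0, 0, 0], [0, 0, 0], [0, 0, 0], [0, 0, 0], [0, 0, 0]], newtons=30)

```text
time: 4.82
tool_pos: [451.0, -390.8, 214.1]
eef_rot: [0.002, 1.0, -0.02, 0.002]
contact_force: [0.8, -0.1, -1.1]
opening: 17.2
grasp_force: 29.1
```

arm_command(fingers=[-0.8, -0.8, -0.8, -0.8, -0.8, -0.8, -0.8, -0.8, -0.8, -0.8], travel=[[-0.02, -0.4, 0], [-0.04, -0.7, 0], [-0.04, -0.9, 0], [-0.04, -0.9, 0], [-0.04, -0.9, 0], [-0.04, -0.9, 0], [-0.04, -0.9, 0], [-0.04, -0.9, 0], [-0.04, -0.9, 0], [-0.04, -0.9, 0]], twist=[[0, 0, 0], [0, 0, 0], [0, 0, 0], [0, 0, 0], [0, 0, 0], [0, 0, 0], [0, 0, 0], [0, 0, 0], [0, 0, 0], [0, 0, 0]])

```text
time: 6.08
tool_pos: [445.0, 27.9, 210.1]
eef_rot: [0.0, 1.0, -0.019, -0.001]
contact_force: [0.9, -0.2, -1.8]
opening: 17.5
grasp_force: 29.1
```

arm_command(fingers=[-0.8, -0.8, -0.8, -0.8, -0.8, -0.8, -0.8], travel=[[-0.04, -0.9, 0], [-0.04, -0.8, 0], [-0.04, -0.5, 0], [-0.04, -0.3, 0], [0, 0, 0], [0, 0, 0], [0, 0, 0]], twist=[[0, 0, 0], [0, 0, 0], [0, 0, 0], [0, 0, 0], [0, 0, 0], [0, 0, 0], [0, 0, 0]])

```text
time: 6.95
tool_pos: [443.8, 149.8, 211.0]
eef_rot: [0.0, 1.0, -0.02, -0.0]
contact_force: [-0.4, -0.5, -0.6]
opening: 17.3
grasp_force: 29.1
```

```bash
python3 -c "
from h import *
d=snap('wrist','w3');s=get_state();print(s['tool_pos'],s['eef_rot'],s['contact_force'],s['opening'],-d['R'].T@d['t'],d['R'].round(4).tolist())
cv2.imwrite('pics/c4.png',cv2.resize(d['img'][140:380,180:460,::-1],None,fx=2.5,fy=2.5,interpolation=cv2.INTER_CUBIC)[:600])"
```

```text
[444.01510462 149.81584962 211.11504765] [ 2.34398249e-04  9.99793498e-01 -2.03195080e-02 -1.58075657e-04] [ 0.39618115 -0.2775552  -0.28408716] 17.366692359718687 [525.24433037 146.52759803 353.4858183 ] [[-0.0409, -0.9992, 0.0011], [-0.9479, 0.0391, 0.3161], [-0.3159, 0.0119, -0.9487]]
```

View pics/c4.png

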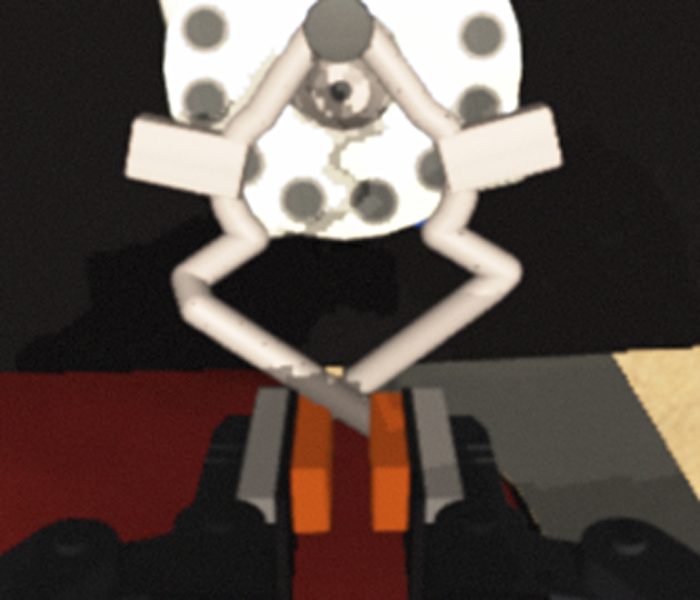

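Ring is held spread over the mixer: pin at crop (340,30), shoulders centred at (190,158)/(500,150), spindle top at (340,91).

```bash
python3 -c "
from h import *
d=dict(np.load('pics/w3.npz'))
p=lambda x,y,z:fish(d,180+(x+.5)/2.5-.5,140+(y+.5)/2.5-.5,z)
for z in (204,207,210,213):
  a,l,r=p(340,30,z),p(190,158,z),p(500,150,z); m=(l+r)/2
  print(z,a,l,r,'half',np.linalg.norm(l-r)/2,'pin-m',np.linalg.norm(a-m),'yaw',np.degrees(np.arctan2(*(a-m)[1::-1])))
print('lugs',p(312,500,236),p(390,500,236))
for z in (104,108,112): print('sp',p(340,91,z))
D=d['depth']
for x,y in [(340,30),(190,158),(500,150),(340,75),(340,92),(370,70),(300,180),(210,60),(345,190),(480,70)]:
  u,v=180+x/2.5,140+y/2.5
  K=d['intrinsics'];a=np.array([u-K[0,2],v-K[1,2]]);rr=np.hypot(*a);th=rr/K[0,0];ray=np.array([*(a/rr*np.tan(th)),1])
  print(x,y,(d['R'].T@(ray*D[int(v+.5),int(u+.5)]-d['t'])).round(1))
t=dict(np.load('pics/top0.npz'))
for u,v in [(255,240),(283,240),(267,228),(268,262)]: print(world(t,u,v))
"
```

```text
204 [512.8 148.4 204. ] [492.9 174.3 204. ] [492.1 122.8 204. ] half 25.75310660871811 pin-m 20.30055417962766 yaw -0.42336012391138517
207 [513.  148.4 207. ] [493.5 173.7 207. ] [492.8 123.3 207. ] half 25.20243043835256 pin-m 19.850251887570618 yaw -0.2886412836890304
210 [513.3 148.4 210. ] [494.2 173.1 210. ] [493.4 123.8 210. ] half 24.653245222485413 pin-m 19.50006410245874 yaw -0.1469119331987899
213 [513.5 148.3 213. ] [494.8 172.6 213. ] [494.1 124.2 213. ] half 24.20253085939567 pin-m 19.05026246538347 yaw -0.3007624842434772
lugs [447.  155.3 236. ] [446.5 143.6 236. ]
sp [487.9 150.4 104. ]
sp [488.5 150.4 108. ]
sp [489.1 150.3 112. ]
340 30 [513.3 148.2 212. ]
190 158 [493.8 173.2 209.1]
500 150 [493.4 123.7 210.5]
340 75 [492.5 150.  107.2]
340 92 [488.1 150.2 109. ]
370 70 [493.  141.9 103.6]
300 180 [451.5 165.4  56.6]
210 60 [492.6 192.6  54.8]
345 190 [447.4 150.7  56.4]
480 70 [485.9 105.5  56.4]
[500.29410202 183.29392062  56.03285105]
[498.80365103 114.59484585  54.40514154]
[529.03644658 153.14478524  57.69467884]
[445.65691634 152.63863264  51.94939965]
```

arm_command(fingers=[-0.8, -0.8, -0.8, -0.8, -0.8, -0.8], travel=[[0.025, -0.037, 0.4], [0, 0, 0.5], [0, 0, 0.5], [0, 0, 0.34], [0, 0, 0], [0, 0, 0]], twist=[[0, 0, 0], [0, 0, 0], [0, 0, 0], [0, 0, 0], [0, 0, 0], [0, 0, 0]])

```text
time: 7.75
tool_pos: [446.0, 152.7, 125.0]
eef_rot: [-0.0, 1.0, -0.02, 0.0]
contact_force: [0.2, -1.0, -0.0]
opening: 17.4
grasp_force: 29.1
```

```bash
python3 -c "
from h import *
d=snap('wrist','w4');s=get_state();print(s['tool_pos'],s['eef_rot'],s['contact_force'],s['opening'],-d['R'].T@d['t'])
cv2.imwrite('pics/c5.png',cv2.resize(d['img'][130:280,220:420,::-1],None,fx=4,fy=4,interpolation=cv2.INTER_CUBIC)[:600])"
```

```text
[446.19900642 152.77149917 125.18289666] [-1.91578555e-04  9.99805503e-01 -1.97041631e-02  8.16101497e-04] [-0.9554207   1.12807737 -1.04972694] 17.394373885534716 [527.16884551 149.50362488 267.60009241]
```

View pics/c5.png

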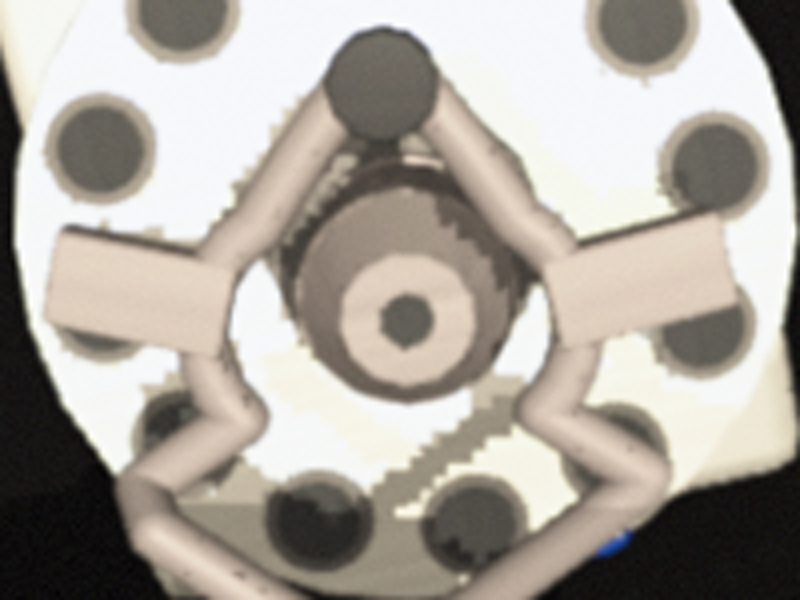

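```bash
python3 -c "
from h import *
d=dict(np.load('pics/w4.npz'))
p=lambda x,y,z:fish(d,220+(x+.5)/4-.5,130+(y+.5)/4-.5,z)
for z in (121,124,126):
  a,l,r=p(383,84,z),p(140,291,z),p(642,282,z); m=(l+r)/2
  print(z,a,l,r,'half',np.linalg.norm(l-r)/2,'pin-m',np.linalg.norm(a-m),'yaw',np.degrees(np.arctan2(*(a-m)[1::-1])))
for z in (106,108,110): print('sp',p(407,319,z), 'rad',(p(341,319,z)-p(474,319,z))/2)
D=d['depth']
for x,y in [(383,84),(140,291),(642,282),(430,319),(380,325),(407,355),(407,270),(250,320),(330,450)]:
  u,v=220+x/4,130+y/4
  K=d['intrinsics'];a=np.array([u-K[0,2],v-K[1,2]]);rr=np.hypot(*a);th=rr/K[0,0];ray=np.array([*(a/rr*np.tan(th)),1])
  print(x,y,(d['R'].T@(ray*D[int(v+.5),int(u+.5)]-d['t'])).round(1))
"
```

```text
121 [515.6 151.6 121. ] [495.9 177.2 121. ] [494.8 126.2 121. ] half 25.505930682882358 pin-m 20.250246912074925 yaw -0.2829398210940559
124 [515.9 151.6 124. ] [496.5 176.7 124. ] [495.4 126.6 124. ] half 25.056037196651825 pin-m 19.9500626565432 yaw -0.14359814423115536
126 [516.  151.5 126. ] [496.9 176.3 126. ] [495.9 127.  126. ] half 24.655070472420075 pin-m 19.600573971187703 yaw -0.43847954816539547
sp [488.1 150.2 106. ] rad [0.3 7.4 0. ]
sp [488.6 150.2 108. ] rad [0.3  7.35 0.  ]
sp [489.1 150.2 110. ] rad [0.3  7.25 0.  ]
383 84 [515.9 151.4 126.4]
140 291 [496.3 176.6 123.7]
642 282 [495.3 126.5 123.9]
430 319 [488.2 147.5 107.6]
380 325 [487.9 153.1 108.4]
407 355 [484.2 150.2 107.7]
407 270 [493.7 149.9 107. ]
250 320 [476.8 173.2  56.7]
330 450 [455.5 162.7  54.6]
```

arm_command(fingers=[-0.8, -0.8, -0.8], travel=[[-0.031, 0.033, 0.1], [0, 0, 0], [0, 0, 0]], twist=[[0, 0, 0], [0, 0, 0], [0, 0, 0]])

```text
time: 8.18
tool_pos: [443.9, 150.9, 119.5]
eef_rot: [0.0, 1.0, -0.02, 0.0]
contact_force: [0.3, 0.7, -0.0]
opening: 17.6
grasp_force: 29.1
```

arm_command(fingers=[-0.8, -0.8, -0.8, -0.8, -0.8], travel=[[0.01, 0, 0.06], [0, 0, 0.06], [0, 0, 0.06], [0, 0, 0.06], [0, 0, 0]], twist=[[0, 0, 0], [0, 0, 0], [0, 0, 0], [0, 0, 0], [0, 0, 0]])

```text
time: 8.8
tool_pos: [444.0, 150.9, 107.0]
eef_rot: [0.0, 1.0, -0.02, -0.0]
contact_force: [-0.2, 0.8, -0.1]
opening: 17.3
grasp_force: 29.1
```

arm_command(fingers=[-0.8, -0.8, -0.8, -0.8], travel=[[0, 0, 0.04], [0, 0, 0.04], [0, 0, 0.04], [0, 0, 0]], twist=[[0, 0, 0], [0, 0, 0], [0, 0, 0], [0, 0, 0]])

```text
time: 9.3
tool_pos: [444.2, 150.9, 101.1]
eef_rot: [0.0, 1.0, -0.02, -0.0]
contact_force: [0.1, -0.2, -0.3]
opening: 17.4
grasp_force: 29.1
```

arm_command(fingers=[-0.8, -0.8, -0.8, -0.8, -0.8], travel=[[0, 0, 0.09], [0, 0, 0.09], [0, 0, 0.09], [0, 0, 0.08], [0, 0, 0]], twist=[[0, 0, 0], [0, 0, 0], [0, 0, 0], [0, 0, 0], [0, 0, 0]])

```text
time: 9.93
tool_pos: [444.0, 150.9, 83.4]
eef_rot: [0.0, 1.0, -0.02, -0.0]
contact_force: [-0.6, 0.5, -0.5]
opening: 17.4
grasp_force: 29.1
```

arm_command(fingers=[-0.55, -0.5, -0.45, -0.4, -0.35, -0.3, -0.25, -0.15, 0, 0.3], travel=[[0, 0, 0], [0, 0, 0], [0, 0, 0], [0, 0, 0], [0, 0, 0], [0, 0, 0], [0, 0, 0], [0, 0, 0], [0, 0, 0], [0, 0, 0]], twist=[[0, 0, 0], [0, 0, 0], [0, 0, 0], [0, 0, 0], [0, 0, 0], [0, 0, 0], [0, 0, 0], [0, 0, 0], [0, 0, 0], [0, 0, 0]], newtons=20)

```text
time: 11.18
tool_pos: [444.3, 150.9, 83.8]
eef_rot: [-0.0, 1.0, -0.02, -0.0]
contact_force: [-0.4, 0.1, -0.2]
opening: 55.8
grasp_force: 0.0
```

```bash
python3 -c "
from h import *
d=snap('wrist','w5');s=get_state();print(s['tool_pos'],s['contact_force'],s['opening'])
cv2.imwrite('pics/c6.png',cv2.resize(d['img'][180:420,180:460,::-1],None,fx=2.5,fy=2.5,interpolation=cv2.INTER_CUBIC)[:600])"
```

```text
[444.29043327 150.89664417  83.802705  ] [ 0.53459833 -1.11757984  0.14984459] 55.59427987355204
```

View pics/c6.png

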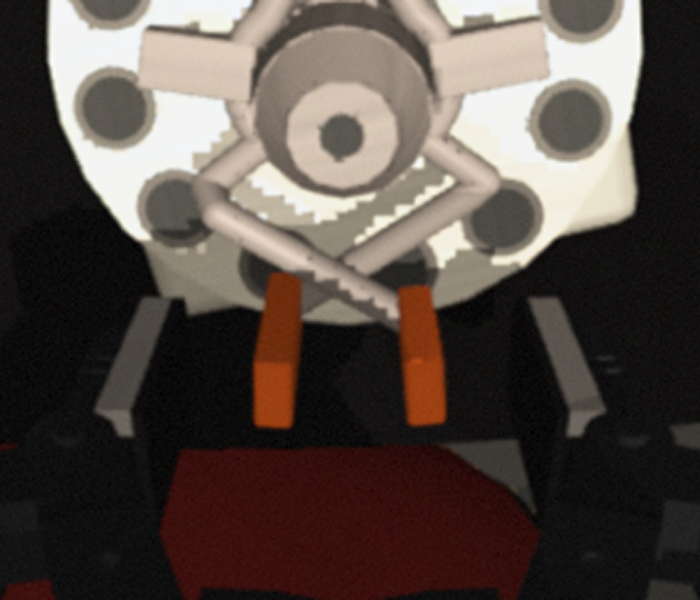

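Ring sits on the shaft, still spread (lugs at crop (278,350)/(422,355)), fingers clear. Next: rise, re-centre over the shoulders, push.

```bash
python3 -c "
from h import *
d=dict(np.load('pics/w5.npz'));D=d['depth'];K=d['intrinsics']
for n,x,y in [('L',197,62),('R',490,57),('L-',170,60),('L+',230,66),('R-',460,62),('R+',520,52),('lugL',274,395),('lugR',425,390),('top',320,160),('top',365,160)]:
  u,v=180+x/2.5,180+y/2.5
  a=np.array([u-K[0,2],v-K[1,2]]);rr=np.hypot(*a);th=rr/K[0,0];ray=np.array([*(a/rr*np.tan(th)),1])
  print(n,(d['R'].T@(ray*D[int(v+.5),int(u+.5)]-d['t'])).round(1),fish(d,u,v,82))
print(fish(d,180+342/2.5,180+136/2.5,108))
"
```

```text
L [493.8 173.1  83.3] [493.5 173.3  82. ]
R [492.8 126.6  83.3] [492.5 126.4  82. ]
L- [494.5 177.4  83.9] [494.1 177.7  82. ]
L+ [492.6 168.   82.1] [492.6 168.   82. ]
R- [492.3 131.5  84.2] [491.8 131.2  82. ]
R+ [493.4 121.7  83.2] [493.2 121.5  82. ]
lugL [448.  162.1 108.5] [430.6 165.3  82. ]
lugR [447.8 139.3 108.2] [430.6 137.4  82. ]
top [485.2 153.2 108.5] [476.1 154.4  82. ]
top [484.9 147.1 108.2] [475.9 147.   82. ]
[488.3 150.1 108. ]
```

arm_command(fingers=[0.3, 0.3, 0.3, 0, -0.1, -0.2, -0.2, -0.2], travel=[[0, 0, -0.2], [0, 0, -0.4], [0, 0, -0.5], [0.5, 0, -0.1], [0.4, 0, 0], [0, 0, 0], [0, 0, 0], [0, 0, 0]], twist=[[0, 0, 0], [0, 0, 0], [0, 0, 0], [0, 0, 0], [0, 0, 0], [0, 0, 0], [0, 0, 0], [0, 0, 0]])

```text
time: 12.22
tool_pos: [488.2, 149.3, 143.7]
eef_rot: [0.0, 1.0, -0.019, -0.0]
contact_force: [-0.7, -0.4, -0.2]
opening: 34.0
grasp_force: 0.0
```

arm_command(fingers=[-0.2, -0.2, -0.2, -0.2, -0.2, -0.2], travel=[[0.075, -0.018, 0], [0, 0, 0], [0, 0, 0.4], [0, 0, 0.4], [0, 0, 0.2], [0, 0, 0]], twist=[[0, 0, 0], [0, 0, 0], [0, 0, 0], [0, 0, 0], [0, 0, 0], [0, 0, 0]])

```text
time: 12.98
tool_pos: [491.9, 149.8, 92.4]
eef_rot: [0.0, 1.0, -0.019, -0.001]
contact_force: [-0.4, -0.3, 0.6]
opening: 33.9
grasp_force: 0.0
```

arm_command(fingers=[-0.2, -0.2, -0.2], travel=[[0, 0, 0.05], [0, 0, 0.05], [0, 0, 0]], twist=[[0, 0, 0], [0, 0, 0], [0, 0, 0]])

```text
time: 13.35
tool_pos: [493.2, 149.9, 89.0]
eef_rot: [0.0, 1.0, -0.02, 0.0]
contact_force: [-0.2, 0.4, 0.6]
opening: 34.6
grasp_force: 0.0
```

arm_command(fingers=[-0.2, -0.2, -0.2], travel=[[0, 0, 0.03], [0, 0, 0.03], [0, 0, 0]], twist=[[0, 0, 0], [0, 0, 0], [0, 0, 0]])

```text
time: 13.72
tool_pos: [493.0, 149.9, 85.7]
eef_rot: [0.0, 1.0, -0.02, -0.0]
contact_force: [0.4, -0.6, -0.1]
opening: 33.9
grasp_force: 0.0
```

arm_command(fingers=[-0.2, -0.2, -0.2, -0.2], travel=[[0, 0, 0.03], [0, 0, 0.03], [0, 0, 0.03], [0, 0, 0]], twist=[[0, 0, 0], [0, 0, 0], [0, 0, 0], [0, 0, 0]])

```text
time: 14.22
tool_pos: [493.1, 149.9, 81.3]
eef_rot: [0.0, 1.0, -0.02, 0.0]
contact_force: [0.3, -0.6, 2.6]
opening: 34.4
grasp_force: 1.0
```

arm_command(fingers=[-0.2, -0.2, -0.2], travel=[[0, 0, 0.03], [0, 0, 0.03], [0, 0, 0]], twist=[[0, 0, 0], [0, 0, 0], [0, 0, 0]])

```text
time: 14.6
tool_pos: [493.1, 149.9, 78.2]
eef_rot: [-0.0, 1.0, -0.02, 0.0]
contact_force: [-0.8, -0.5, 3.0]
opening: 34.2
grasp_force: 1.3
```

arm_command(fingers=[-0.2, -0.2, -0.2], travel=[[0, 0, 0.03], [0, 0, 0.02], [0, 0, 0]], twist=[[0, 0, 0], [0, 0, 0], [0, 0, 0]])

```text
time: 14.98
tool_pos: [493.0, 149.9, 75.6]
eef_rot: [-0.0, 1.0, -0.02, -0.0]
contact_force: [-0.8, -0.4, 2.5]
opening: 34.0
grasp_force: 0.7
```

arm_command(fingers=[-0.2, -0.2, -0.2], travel=[[0, 0, 0.02], [0, 0, 0.02], [0, 0, 0]], twist=[[0, 0, 0], [0, 0, 0], [0, 0, 0]])

```text
time: 15.35
tool_pos: [492.9, 149.7, 73.5]
eef_rot: [0.0, 1.0, -0.02, -0.0]
contact_force: [0.3, -0.2, -0.3]
opening: 34.3
grasp_force: 0.0
```

arm_command(fingers=[-0.2, -0.2, -0.2], travel=[[0, 0, 0.02], [0, 0, 0], [0, 0, 0]], twist=[[0, 0, 0], [0, 0, 0], [0, 0, 0]])

```text
time: 15.72
tool_pos: [493.1, 149.9, 72.8]
eef_rot: [0.0, 1.0, -0.02, 0.0]
contact_force: [-0.4, 0.6, 1.4]
opening: 34.6
grasp_force: 0.0
```

arm_command(fingers=[-0.2, -0.2, -0.2, -0.2, -0.2, -0.2, -0.2, -0.2], travel=[[0, 0, -0.2], [0, 0, -0.5], [0, 0, -0.7], [-0.3, 0, -0.4], [-0.6, 0, 0], [0, 0, 0], [0, 0, 0], [0, 0, 0]], twist=[[0, 0, 0], [0, 0, 0], [0, 0, 0], [0, 0, 0], [0, 0, 0], [0, 0, 0], [0, 0, 0], [0, 0, 0]])

```text
time: 16.73
tool_pos: [449.0, 151.6, 163.0]
eef_rot: [-0.0, 1.0, -0.02, 0.0]
contact_force: [-0.6, 0.4, -1.3]
opening: 34.3
grasp_force: 0.0
```

```bash
python3 -c "
from h import *
d=snap('wrist','w6');s=get_state();print(s['tool_pos'],s['contact_force'],s['opening'])
cv2.imwrite('pics/c7.png',cv2.resize(d['img'][130:330,210:430,::-1],None,fx=3,fy=3,interpolation=cv2.INTER_CUBIC)[:600])"
```

```text
[448.77839714 151.68317183 162.81846934] [-0.0153411   0.02338383  0.79342231] 34.307545954972234
```

View pics/c7.png

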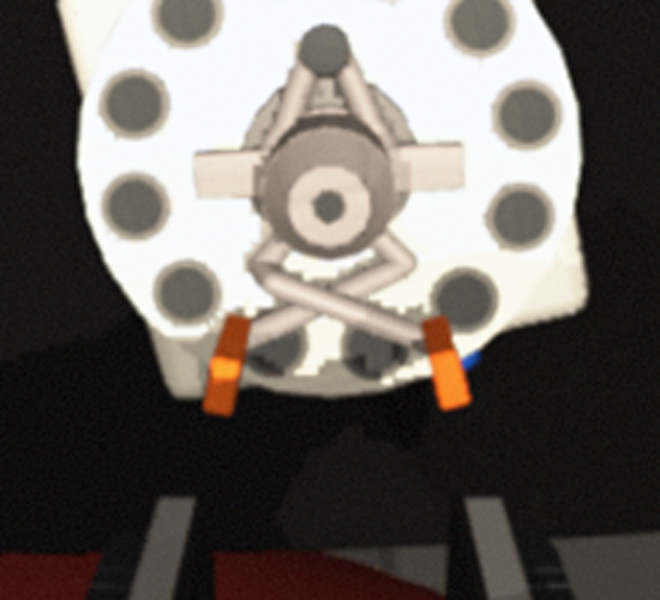

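The ring has contracted: shoulders at crop (226,173)/(432,166), lug tops at (220,393)/(453,383). I'll check it numerically.

```bash
python3 -c "
from h import *
d=dict(np.load('pics/w6.npz'));D=d['depth'];K=d['intrinsics']
for n,x,y,z in [('L',215,174,72),('R',440,166,72),('Lend',195,175,72),('Rend',463,164,72),('pin',325,49,74),('lugL',221,385,98),('lugR',454,385,98),('top',329,206,108)]:
  u,v=210+(x+.5)/3-.5,130+(y+.5)/3-.5
  a=np.array([u-K[0,2],v-K[1,2]]);rr=np.hypot(*a);th=rr/K[0,0];ray=np.array([*(a/rr*np.tan(th)),1])
  i=D[int(v+.5)-1:int(v+.5)+2,int(u+.5)-1:int(u+.5)+2]
  print(n,(d['R'].T@(ray*np.median(i)-d['t'])).round(1),fish(d,u,v,z))
"
```

```text
L [489.1 174.4  72.4] [489.  174.5  72. ]
R [489.  126.7  73.4] [488.8 126.6  72. ]
Lend [489.1 178.7  72.3] [489.  178.8  72. ]
Rend [489.2 121.7  72.8] [489.1 121.6  72. ]
pin [514.7 149.9  75.1] [514.7 150.   74. ]
lugL [451.7 173.1 100. ] [450.9 173.3  98. ]
lugR [449.9 126.9 100.2] [449.1 126.7  98. ]
top [488.6 150.2 108.4] [488.5 150.2 108. ]
```

```bash
python3 -c "
from h import *
print(finish_job())"
```

```text
the job is handed in; nothing more can be done
None
```

The ring is in the spindle groove and the job is handed in. By the last camera measurement it is fully contracted, level, centred to within about 1 mm and about 10 mm above the plate, with the gripper clear. The push took about 3 N and the bottle and jar were not approached; the hand-in returned no verdict.

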